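Get the check weight out from behind the sample jars

ROBOT

A 6-joint arm with a two-finger parallel gripper is mounted at the origin on the work surface. World frame = base frame: x ahead of the robot, y to its left, z up, the work surface at z = 0. Lengths are in m, angles in rad, forces in N, time in s.
With the tool pointing down it reaches from about 0.375 to 0.75 m from the base axis. Payload 9 kg.
Tool frame: the origin (TCP) lies midway between the tips of the shut fingers; the grasp point (between the pads) lies 19 mm behind it (env.grasp_offset is the distance from the TCP to the grasp point, in m); z points along the fingers, x is the direction in which the jaws open and shut, and the axes are right-handed (so a half turn about z gives the same grasp; the last joint's range is limited). The gripper opens to 85 mm and grips with 20 to 120 N. Pads are 22 mm wide; open, the fingers measure 114 mm over their backs; the gripper's body (76 mm by 85 mm) begins 54 mm behind the grasp point. The pads swing forward as they close: fully open they stand 13 mm farther back than shut.
Start: joints at [1.023, 0.104, 0.097, 1.564, 0, 1.353], TCP at [0.194, 0.568, 0.231] pointing down, gripper open.
Joint ranges: [-2.99, 2.99], [-0.84, 1.86], [-1.1, 1.16], [-1.84, 2.11], [-1.51, 1.56], [-3.14, 3.14]. Speed limits (rad/s): [2.22, 2.22, 2.57, 3.14, 3.14, 3.14].

INTERFACE

Orientations are given as a 3x3 rotation matrix whose columns are the frame's x, y, z axes.
In Python, from rig import env gives the robot as it stands. The module is installed in compiled form; this text tells all that it offers.
- The arm moves only by the shell command python3 -m creep 'ROWS'. ROWS is a JSON object of lists of equal length, an entry for each row: "xyz": the shift along the tool's x, y, z in mm, a list of three; "delta_rot": the turn, a rotation vector about the tool's x, y, z in degrees, a list of three; "grip": the closure, from 0 (fully open) to 1 (shut). A call has 1 to 10 rows; each row shifts and turns the commanded pose from where the row before left it, along the tool's axes as they then stand; what a row does not reach is not made up. A row lasts 1/8 s, in which the tool goes at most 62.5 mm and 10.7 degrees, less where a joint would pass 70% of its speed; a pose out of reach is approached as far as the arm can. A call with a gripper value outside its range is refused whole. The fingers move at their own pace and stop on an object; the grip force is fixed at half the most. Time passes only in rows, so rows that do not move let the fingers close. It gives the time, the measured TCP pose, the force and the opening at its end, in the units of the state.
- env.get_state(): the state, without advancing time (a new reading comes with each control period).
- env.read_camera(name): name is "scene" or "side" or "wrist"; returns a dict with "color" (420x560x3 uint8, red, green, blue), "z_map" (420x560 float32, m along the optical axis (not along the pixel's ray), 0 where there is no reading), "mtx" (3x3 intrinsics, pixels), "cam_to_world" (4x4, takes a point from camera to world coordinates). Camera axes: x right, y up, looking along -z (the intrinsics and any distortion apply to the point x, -y, -z); pixel columns grow to the right and rows downward; lengths in m; the calibration is good to about 2 mm. A picture is of the moment at which its call begins.
- env.close_job(): hands the job in, once; it reports no verdict.
The state is a dict: "t": time; "joint_positions": joint angles; "qd": joint speeds; "effort": joint torques, N m; "ee_pos": TCP position; "tcp_rot": TCP orientation; "wrist_force": force on the tool from outside, world axes, zero at the start; "moment": the same for the moment, N m; "width": finger opening in m.
Only numpy, scipy, OpenCV 4.12 (cv2) and the standard library are available. Lean on these libraries where they do the work, as an engineer would, in place of code of your own. Each camera call takes 0.05 s, during which the arm holds its last target. There are 200 camera calls.

TASK

The brass check weight is hemmed in by three blue sample containers in the grey caddy: first move all three containers onto the white side board, then set the weight down gently, upright, in the middle of the balance pan. Only after that put each container back in the caddy on the very spot where it stood at the start; keep the containers upright throughout, and leave the calculator, marker cup and paper roll alone.

Things in the scene. Friction and masses are not known exactly. Their poses are not given: they have to be found in the camera images.
- wide_jar: Widest container: round blue plastic jar with white label band, 64 mm diameter, 88 mm high including a flat red lid nearly as wide as the jar (63 mm, top 14 mm). Straight sides up to 74 mm. Loose, 0.15 to 0.31 kg. Origin: centre of underside, z up. It starts upright on one of the caddy's three container places.
- square_jar: Square container: blue plastic, 50 x 50 mm in plan with 5 mm rounded edges, straight sides up to 76 mm, then a round red cap 40 mm in diameter up to 92 mm. Loose, 0.13 to 0.25 kg. Origin: centre of underside, z up; x and y are square to its faces. Starts on one of the caddy's three container places.
- neck_bottle: Tallest container: round blue bottle of 52 mm diameter, straight sides up to 78 mm, then a sloping shoulder, and a narrow red cap 30 mm in diameter up to 110 mm. Loose, 0.13 to 0.25 kg. Origin: centre of underside, z up. Starts on one of the caddy's three container places.
- weight: Brass check weight: low round cylinder 38 mm in diameter and 26 mm high, with a small knob (22 mm diameter) on top to 35 mm. Loose, 0.25 kg. Origin: centre of underside, z up. It starts in the caddy at about caddy x +30, y 0 mm, between the containers, which are so tall and close that a gripper has no room to reach down to it until they are cleared.
- caddy: Light grey low open tray, fixed, 170 mm (its x) by 215 mm (its y); floor 6 mm thick, rim 5 mm wide and 16 mm high all round. Origin: centre of underside at bench height, z up. The three containers start, in any arrangement, at about caddy (x, y) = (30, 65), (30, -65) and (-42, 0) mm, on the floor.
- side_board: Flat white square board lying on the bench, fixed, 200 x 200 mm, 4 mm thick: the place to stand the containers meanwhile. Origin: centre of underside at bench height, z up, x and y along its edges.
- balance: White bench balance, fixed: housing 230 mm (x) by 180 mm (y), 42 mm high, display strip on its -x end; a round steel weighing pan, 116 mm in diameter, whose top is 55 mm above the bench. Rigid pan (it does not sink). Origin: on the pan's axis, at bench height, z up; the housing reaches from x -145 to +85 mm.
- calculator: Bystander: grey pocket calculator lying flat, 130 x 75 x 14 mm. Origin: centre of underside. Leave alone.
- marker_cup: Bystander: glass cup of 68 mm diameter, 80 mm high, with three markers sticking out to about 135 mm. Origin: centre of underside. Leave alone.
- tape_roll: Bystander: white paper roll standing on its flat side, 90 mm diameter with a 44 mm hole, 50 mm high. Origin: centre of underside. Leave alone.
Not all that is in view belongs to the job. What is shaped like the neck_bottle but pink is not meant.

How it is judged:
By the outcome, as a careful person would: the job done as asked, in the order asked, and still so for the second after the job is handed in, with the robot touching nothing.
It also fails if it takes over 144 s, if anything falls off the work surface, if the arm or the gripper's body presses on something with over 40 N, if the wrist force passes 120 N, or if a joint passes its speed limit or range.

## Working session

There is one attempt and no reset: what is moved stays moved. The work goes in short steps, Python scripts to look and compute and a shell command to move; the robot and the scene stay as the last step left them, time stands still between calls to the robot, and variables do not carry over. Pictures are saved under pics/ and viewed, about 12 in all and at most 16, crops included, and the job is handed in when it is done.

```bash
mkdir -p pics; cat > h.py <<'E'
import numpy as np, cv2
from rig import env
def shot(n,f=None):
    c=env.read_camera(n)
    np.savez(''+(f or n)+'.npz',**c)
    cv2.imwrite(f'pics/{f or n}.png',c['color'][:,:,::-1]); return c
def cloud(c):
    z=c['z_map'];v,u=np.mgrid[:z.shape[0],:z.shape[1]];K=c['mtx']
    p=np.stack([(u-K[0,2])/K[0,0]*z,-(v-K[1,2])/K[1,1]*z,-z,np.ones_like(z)],-1)
    return (p@c['cam_to_world'].T)[...,:3]
E
python3 - <<'E'
from h import *
for n in('scene','side','wrist'):
    c=shot(n); print(n,np.round(c['cam_to_world'],3).tolist(),c['mtx'].tolist(),[k for k in c])
s=env.get_state();print(s)
a=[cv2.imread(f'pics/{n}.png') for n in('scene','side')]
E
```

```text
scene [[-0.568, -0.668, 0.48, 1.116], [0.823, -0.455, 0.34, 0.318], [-0.009, 0.588, 0.809, 0.941], [0.0, 0.0, 0.0, 1.0]] [[439.35545880639927, 0.0, 275.0785465437643], [0.0, 439.35545880639927, 211.50837511598803], [0.0, 0.0, 1.0]] ['color', 'z_map', 'mtx', 'cam_to_world']
side [[0.918, 0.285, -0.277, 0.38], [-0.397, 0.671, -0.626, -0.574], [0.008, 0.684, 0.729, 0.656], [0.0, 0.0, 0.0, 1.0]] [[380.4851551668674, 0.0, 279.6475465801107], [0.0, 380.4851551668674, 210.72268557587694], [0.0, 0.0, 1.0]] ['color', 'z_map', 'mtx', 'cam_to_world']
wrist [[0.324, -0.91, -0.26, 0.129], [0.946, 0.311, 0.09, 0.59], [-0.001, -0.275, 0.961, 0.373], [0.0, 0.0, 0.0, 1.0]] [[320.32422115354535, 0.0, 280.441726256926], [0.0, 320.32422115354535, 209.23409178802578], [0.0, 0.0, 1.0]] ['color', 'z_map', 'mtx', 'cam_to_world']
{'t': 0.15, 'joint_positions': array([ 1.02329224e+00,  1.04571359e-01,  9.66843904e-02,  1.56390669e+00,
       -2.17699043e-06,  1.35310402e+00]), 'qd': array([-0.00037779, -0.00188518,  0.00157258,  0.00170635,  0.00206984,
        0.00085388]), 'effort': array([ 1.83513170e-03, -5.57360315e+01,  5.04004347e+01,  1.26055416e-02,
       -3.50604887e-04,  3.28787996e-05]), 'ee_pos': array([0.19417653, 0.56745362, 0.23071563]), 'tcp_rot': array([[ 3.23864710e-01,  9.46103262e-01, -5.17310460e-04],
       [ 9.46102902e-01, -3.23865053e-01, -8.52682180e-04],
       [-9.74264171e-04, -2.13275260e-04, -9.99999503e-01]]), 'wrist_force': array([-1.05510915, -0.6429995 , -0.30788652]), 'moment': array([ 0.00961645, -0.03928306, -0.02707963]), 'width': 0.08556529772465046}
```

View pics/scene.png

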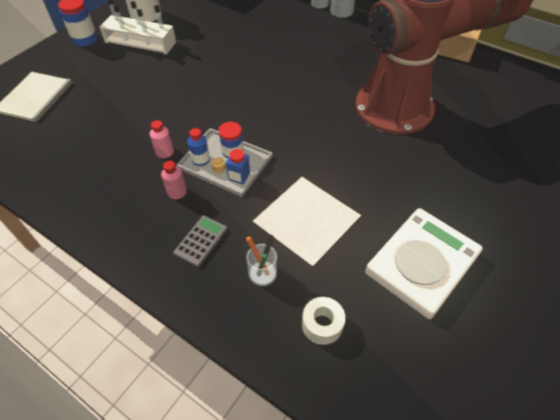

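View pics/side.png

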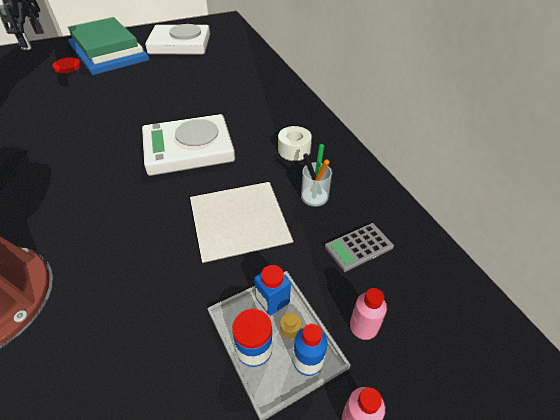

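Scene view: caddy around (225,160), wide jar (231,138), bottle (198,148), square (237,166), weight (218,165), board (307,218), balance (425,260), tape roll (323,320), cup (262,265), calculator (200,240). The side view shows the same things from closer (caddy (280,345)), plus two pink bottles and a second, far balance at (178,40).

```bash
cat > m.py <<'E'
from h import *
for n in('scene','side'):
    c=dict(np.load(n+'.npz'));P=cloud(c);C=c['color'].astype(int);hsv=cv2.cvtColor(c['color'],cv2.COLOR_RGB2HSV)
    w=lambda u,v:P[v,u].round(3).tolist()
    pts=dict(scene=dict(jar=(231,131),bot=(195,133),sq=(237,156),wt=(218,162),board=(307,218),pan=(425,260),tape=(340,310),calc=(200,240),pink1=(157,126),pink2=(169,167)),
     side=dict(jar=(252,328),bot=(313,334),sq=(272,275),wt=(291,320),board=(240,220),pan=(197,132),far=(183,32),calc=(358,245),tape=(285,140),pink1=(374,297),pink2=(369,399)))[n]
    print(n,{k:w(*p) for k,p in pts.items()})
    z=P[...,2];ok=c['z_map']>0
    def rect(m,seed,name):
        m=m&ok;k,l=cv2.connectedComponents(m.astype(np.uint8),connectivity=4)
        q=P[l==l[seed[1],seed[0]]];r=cv2.minAreaRect((q[:,:2]*1000).astype(np.float32));print(name,len(q),np.round(r[0],1),np.round(r[1],1),round(r[2],1),'z',np.median(q[:,2]).round(4))
    rect((hsv[...,2]>120)&(hsv[...,1]<60)&(z<.02),pts['board'],'board')
    p=pts['jar'];d=np.hypot(P[...,0]-w(*p)[0],P[...,1]-w(*p)[1])
    m=(d<.16)&(z>.012)&(z<.022)&ok&(hsv[...,1]<60);q=P[m];r=cv2.minAreaRect((q[:,:2]*1000).astype(np.float32));print('caddy',m.sum(),r)
    for k,zt in(('jar',.094),('bot',.116),('sq',.098),('wt',.041),('pan',.055)):
        a=P[pts[k][1],pts[k][0]];m=ok&(abs(z-zt)<.006)&(np.hypot(P[...,0]-a[0],P[...,1]-a[1])<(.08 if k=='pan' else .045));q=(P[m][:,:2]*1000).astype(np.float32)
        if len(q)>5: (x,y),R=cv2.minEnclosingCircle(q);print(k,len(q),round(x,1),round(y,1),'R',round(R,1),np.median(P[m][:,2]).round(3))
    # square faces
E
python3 m.py
```

```text
scene {'jar': [0.457, -0.294, 0.094], 'bot': [0.534, -0.352, 0.117], 'sq': [0.525, -0.22, 0.098], 'wt': [0.532, -0.286, 0.041], 'board': [0.531, 0.005, 0.005], 'pan': [0.511, 0.309, 0.057], 'tape': [0.725, 0.208, 0.051], 'calc': [0.744, -0.177, 0.014], 'pink1': [0.567, -0.462, 0.11], 'pink2': [0.66, -0.333, 0.109]}
board 5018 [526.7   1.7] [206.9 209.3] 82.9 z 0.0032
caddy 458 ((494.27008056640625, -295.6916809082031), (174.41842651367188, 218.23342895507812), 6.034661769866943)
jar 304 455.5 -302.4 R 34.4 0.093
bot 79 528.2 -355.2 R 16.7 0.115
sq 147 519.5 -226.7 R 21.8 0.097
wt 48 539.7 -287.5 R 43.4 0.04
pan 1767 516.5 301.6 R 58.9 0.054
side {'jar': [0.454, -0.305, 0.09], 'bot': [0.531, -0.362, 0.114], 'sq': [0.519, -0.23, 0.097], 'wt': [0.528, -0.294, 0.04], 'board': [0.533, -0.005, 0.003], 'pan': [0.52, 0.295, 0.054], 'far': [0.64, 0.948, 0.058], 'calc': [0.739, -0.181, 0.014], 'tape': [0.726, 0.176, 0.05], 'pink1': [0.652, -0.343, 0.111], 'pink2': [0.56, -0.472, 0.11]}
board 5739 [532.8   5.7] [207.6 201.6] 83.0 z 0.0035
caddy 1350 ((496.50384521484375, -295.88909912109375), (170.89610290527344, 216.94454956054688), 5.833649158477783)
jar 1177 454.2 -302.4 R 31.6 0.093
bot 304 530.8 -358.0 R 15.0 0.115
sq 363 519.8 -227.4 R 20.0 0.097
wt 167 525.1 -278.1 R 29.6 0.04
pan 900 519.6 301.5 R 59.6 0.055
```

```bash
cat > d.py <<'E'
import sys,numpy as np
from rig import env
# usage: d.py x y z yaw(deg)  (mm) -> tool-frame shift & turn
x,y,z,yaw=map(float,sys.argv[1:5]);s=env.get_state();R=s['tcp_rot'];p=s['ee_pos']*1000
cur=np.degrees(np.arctan2(R[1,0],R[0,0]))
print('t',round(s['t'],1),'p',p.round(1),'yaw',cur.round(1),'tilt',np.degrees(np.arccos(-R[2,2])).round(2),'w',round(s['width']*1000,1),'F',s['wrist_force'].round(1))
print('shift',(R.T@(np.array([x,y,z])-p)).round(1),'turn z',round((cur-yaw+180)%360-180,1))
E
python3 -m creep '{"xyz":[[-21.6,47.9,0],[-21.6,47.9,0],[-21.6,47.9,0],[-21.6,47.9,0],[-21.6,47.9,0],[-21.6,47.9,0],[-21.6,47.9,0],[-21.6,47.9,0],[0,0,0],[0,0,0]],"delta_rot":[[0,0,0],[0,0,0],[0,0,0],[0,0,0],[0,0,0],[0,0,0],[0,0,0],[0,0,0],[0,0,10],[0,0,10]],"grip":[0,0,0,0,0,0,0,0,0,0]}'
python3 -m creep '{"xyz":[[0,0,0],[0,0,0],[0,0,0],[0,0,0],[0,0,0],[0,0,0]],"delta_rot":[[0,0,10],[0,0,10],[0,0,10],[0,0,10],[0,0,5.2],[0,0,0]],"grip":[0,0,0,0,0,0]}'
python3 d.py 505 -290 250 5.9
```

```text
t: 1.4
ee_pos: [0.5012, 0.2793, 0.2308]
tcp_rot: [[0.634, 0.774, -0.001], [0.774, -0.634, -0.0], [-0.001, -0.001, -1.0]]
wrist_force: [-0.2, -0.3, -0.1]
width: 0.0854
t: 2.15
ee_pos: [0.5008, 0.2801, 0.2311]
tcp_rot: [[0.995, 0.104, -0.0], [0.104, -0.995, 0.0], [-0.0, -0.0, -1.0]]
wrist_force: [-0.6, -0.3, 0.2]
width: 0.0853
t 2.1 p [500.8 280.1 231.1] yaw 5.9 tilt 0.02 w 85.3 F [-0.6 -0.3  0.2]
shift [-54.9 567.5 -19. ] turn z 0.0
```

```bash
python3 -m creep '{"xyz":[[-5.5,56.7,-2],[-5.5,56.7,-2],[-5.5,56.7,-2],[-5.5,56.7,-2],[-5.5,56.7,-2],[-5.5,56.7,-2],[-5.5,56.7,-2],[-5.5,56.7,-2],[-5.5,56.7,-2],[-5.5,56.7,-2]],"delta_rot":[[0,0,0],[0,0,0],[0,0,0],[0,0,0],[0,0,0],[0,0,0],[0,0,0],[0,0,0],[0,0,0],[0,0,0]],"grip":[0,0,0,0,0,0,0,0,0,0]}'
python3 -m creep '{"xyz":[[0,0,0],[0,0,0]],"delta_rot":[[0,0,0],[0,0,0]],"grip":[0,0]}'
python3 - <<'E'
from h import *
shot('wrist','w1')
E
```

```text
t: 3.4
ee_pos: [0.5042, -0.2915, 0.2513]
tcp_rot: [[0.994, 0.105, 0.0], [0.105, -0.994, 0.0], [0.0, -0.0, -1.0]]
wrist_force: [0.6, 1.1, 0.2]
width: 0.0852
t: 3.65
ee_pos: [0.5043, -0.2893, 0.251]
tcp_rot: [[0.995, 0.104, -0.0], [0.104, -0.995, 0.001], [-0.0, -0.001, -1.0]]
wrist_force: [0.2, 0.8, 0.2]
width: 0.0856
```

View pics/w1.png

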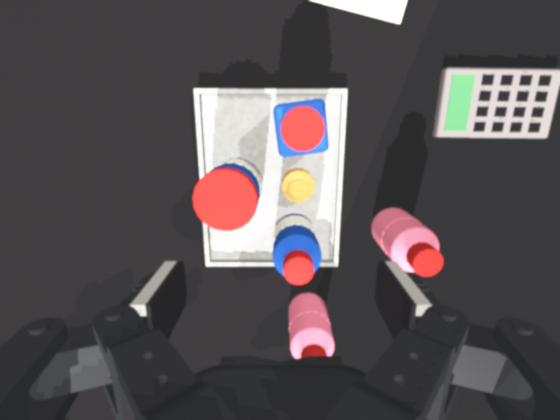

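Wrist view: square jar (301,128) slightly turned relative to the caddy, weight (298,186), wide-jar lid (226,199), bottle cap (298,268). Measuring these.

```bash
python3 - <<'E'
from h import *
c=dict(np.load('w1.npz'));P=cloud(c)*1000;h=cv2.cvtColor(c['color'],cv2.COLOR_RGB2HSV);z=P[...,2]
def circ(m,n):
    q=P[m][:,:2].astype(np.float32);(x,y),R=cv2.minEnclosingCircle(q);print(n,len(q),np.round([x,y,R],1),'mean',q.mean(0).round(1),'z',np.median(z[m]).round(1))
red=(h[...,1]>150)&((h[...,0]<8)|(h[...,0]>172))
V,U=np.mgrid[:420,:560]
near=lambda u,v,r:np.hypot(U-u,V-v)<r
circ(red&near(226,199,45)&(abs(z-94)<5),'jar');circ(red&near(298,268,25)&(abs(z-116)<5),'bot');circ(red&near(302,128,30)&(abs(z-98)<5),'sq')
circ(near(298,186,25)&(z>36)&(z<50),'knob');
m=near(298,186,25)&(z>24)&(z<36);circ(m,'wt')
m=near(302,128,50)&(h[...,0]>95)&(h[...,0]<130)&(h[...,1]>100)&(abs(z-82)<4)
print('sq face',m.sum(),cv2.minAreaRect(P[m][:,:2].astype(np.float32)))
m=(V<290)&(z>13)&(z<19)&(h[...,1]<60)&near(270,178,140);print('caddy',cv2.minAreaRect(P[m][:,:2].astype(np.float32)))
E
```

```text
jar 2987 [ 452.4 -301.6   31.2] mean [ 452.5 -300.1] z 93.6
bot 583 [ 529.4 -357.9   15. ] mean [ 530.2 -355. ] z 115.5
sq 1331 [ 518.3 -226.3   18.6] mean [ 518.  -226.5] z 97.7
knob 294 [ 526.4 -293.8   10.9] mean [ 526.1 -293.5] z 40.8
wt 550 [ 526.4 -293.6   19. ] mean [ 525.6 -291.8] z 32.3
sq face 933 ((518.5221557617188, -227.41712951660156), (47.93560791015625, 48.53839111328125), 13.06029224395752)
caddy ((494.6571960449219, -297.766357421875), (170.48095703125, 216.0789031982422), 5.911885738372803)
```

```bash
python3 d.py 518.5 -227 45 13.1
```

```text
t 3.7 p [ 504.5 -288.8  251.2] yaw 6.0 tilt 0.03 w 85.4 F [-0.1  1.1  1.1]
shift [ 20.4 -59.8 206.3] turn z -7.1
```

```bash
python3 -m creep '{"xyz":[[10.2,-29.9,20],[10.2,-29.9,20],[0,0,40],[0,0,40],[0,0,40],[0,0,30],[0,0,16],[0,0,0],[0,0,0]],"delta_rot":[[0,0,0],[0,0,0],[0,0,-7.1],[0,0,0],[0,0,0],[0,0,0],[0,0,0],[0,0,0],[0,0,0]],"grip":[0,0,0,0,0,0,0,0,0]}'
python3 d.py 518.5 -227 45 13.1
```

```text
t: 4.82
ee_pos: [0.5195, -0.2283, 0.0469]
tcp_rot: [[0.974, 0.226, 0.002], [0.226, -0.974, -0.001], [0.001, 0.002, -1.0]]
wrist_force: [0.7, 0.1, 0.1]
width: 0.0855
t 4.8 p [ 519.5 -228.3   46.9] yaw 13.0 tilt 0.12 w 85.5 F [0.7 0.1 0.1]
shift [-0.7 -1.5  1.9] turn z -0.1
```

```bash
python3 -m creep '{"xyz":[[0,0,0],[0,0,0],[0,0,0],[0,0,0],[0,0,0],[0,0,0],[0,0,0],[0,0,0]],"delta_rot":[[0,0,0],[0,0,0],[0,0,0],[0,0,0],[0,0,0],[0,0,0],[0,0,0],[0,0,0]],"grip":[1,1,1,1,1,1,1,1]}'
python3 d.py 575 55 49 13.1
```

```text
t: 5.82
ee_pos: [0.5192, -0.2284, 0.0463]
tcp_rot: [[0.974, 0.225, 0.001], [0.225, -0.974, -0.001], [0.001, 0.001, -1.0]]
wrist_force: [0.5, 0.3, 6.1]
width: 0.0493
t 5.8 p [ 519.2 -228.4   46.3] yaw 13.0 tilt 0.09 w 49.3 F [0.5 0.3 6.1]
shift [ 118.1 -263.6   -2.9] turn z -0.1
```

```bash
python3 -m creep '{"xyz":[[0,0,-16],[0,0,-25],[0,0,-25],[14,-32,0],[15,-33,0],[15,-33,0],[15,-33,0],[15,-33,0],[15,-33,0],[15,-33,0]],"delta_rot":[[0,0,0],[0,0,0],[0,0,0],[0,0,0],[0,0,0],[0,0,0],[0,0,0],[0,0,0],[0,0,0],[0,0,0]],"grip":[1,1,1,1,1,1,1,1,1,1]}'
python3 -m creep '{"xyz":[[14,-33,0],[0,0,20],[0,0,20],[0,0,15],[0,0,0],[0,0,0]],"delta_rot":[[0,0,0],[0,0,0],[0,0,0],[0,0,0],[0,0,0],[0,0,0]],"grip":[1,1,1,1,1,1]}'
python3 d.py 575 55 44.5 13.1
python3 - <<'E'
from h import *
c=shot('side','s2');cv2.imwrite('pics/s2c.png',cv2.resize(c['color'][60:420,120:420,::-1],None,fx=1.6,fy=1.6))
E
```

```text
t: 7.08
ee_pos: [0.5683, 0.0207, 0.112]
tcp_rot: [[0.974, 0.225, 0.0], [0.225, -0.974, 0.0], [0.0, -0.0, -1.0]]
wrist_force: [0.2, 0.2, -1.6]
width: 0.0492
t: 7.82
ee_pos: [0.5747, 0.0544, 0.0567]
tcp_rot: [[0.975, 0.224, 0.0], [0.224, -0.975, 0.0], [0.0, 0.0, -1.0]]
wrist_force: [-0.1, -0.3, -1.1]
width: 0.0494
t 7.8 p [574.7  54.4  56.7] yaw 13.0 tilt 0.02 w 49.4 F [-0.1 -0.3 -1.1]
shift [ 0.5 -0.5 12.2] turn z -0.1
```

View pics/s2c.png

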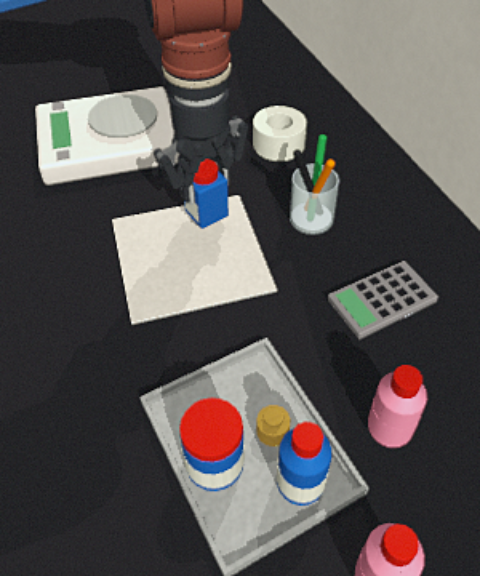

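Square jar is held upright over the far edge of the board (208,200), clear of the cup. Lowering and letting go.

```bash
python3 -m creep '{"xyz":[[0,0,6],[0,0,4],[0,0,2],[0,0,0],[0,0,0]],"delta_rot":[[0,0,0],[0,0,0],[0,0,0],[0,0,0],[0,0,0]],"grip":[1,1,1,1,1]}'
python3 -m creep '{"xyz":[[0,0,0],[0,0,0],[0,0,0],[0,0,0],[0,0,-25],[0,0,-40],[0,0,-50]],"delta_rot":[[0,0,0],[0,0,0],[0,0,0],[0,0,0],[0,0,0],[0,0,0],[0,0,0]],"grip":[0,0,0,0,0,0,0]}'
python3 d.py 529.5 -357.5 48 5.9
```

```text
t: 8.5
ee_pos: [0.5745, 0.0549, 0.0443]
tcp_rot: [[0.974, 0.225, 0.0], [0.225, -0.974, 0.0], [0.0, -0.0, -1.0]]
wrist_force: [-0.5, 0.4, -0.8]
width: 0.0487
t: 9.38
ee_pos: [0.5737, 0.0549, 0.1596]
tcp_rot: [[0.974, 0.225, -0.002], [0.225, -0.974, 0.0], [-0.002, -0.001, -1.0]]
wrist_force: [1.6, 0.3, 0.1]
width: 0.0854
t 9.4 p [573.7  54.9 159.6] yaw 13.0 tilt 0.1 w 85.4 F [1.6 0.3 0.1]
shift [-135.6  392.   111.6] turn z 7.1
```

```bash
python3 -m creep '{"xyz":[[-17,49,0],[-17,49,0],[-17,49,0],[-17,49,0],[-17,49,0],[-17,49,0],[-17,49,0],[-16.6,49,0],[0,0,0],[0,0,0]],"delta_rot":[[0,0,0],[0,0,0],[0,0,0],[0,0,0],[0,0,0],[0,0,0],[0,0,0],[0,0,0],[0,0,7.1],[0,0,0]],"grip":[0,0,0,0,0,0,0,0,0,0]}'
python3 d.py 529.5 -357.5 48 5.9
python3 - <<'E'
from h import *
shot('wrist','w3')
E
```

```text
t: 10.62
ee_pos: [0.5303, -0.358, 0.159]
tcp_rot: [[0.995, 0.103, -0.0], [0.103, -0.995, 0.001], [-0.0, -0.001, -1.0]]
wrist_force: [0.2, 1.0, -0.1]
width: 0.0855
t 10.6 p [ 530.3 -358.   159. ] yaw 5.9 tilt 0.03 w 85.5 F [ 0.2  1.  -0.1]
shift [ -0.7  -0.5 111. ] turn z -0.0
```

View pics/w3.png

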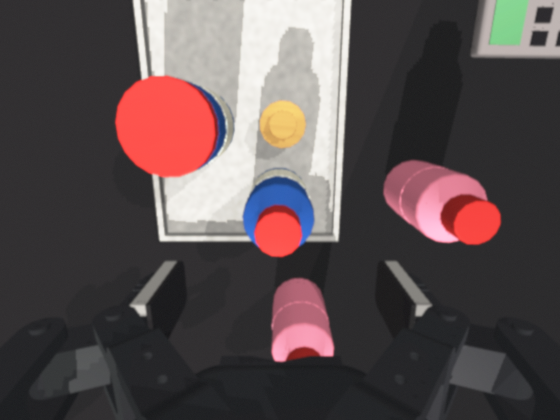

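Bottle (278,225) is centred between the fingers (midline about 280), with pink bottles and the jar clear of the finger path.

```bash
python3 -m creep '{"xyz":[[0,0,35],[0,0,35],[0,0,25],[0,0,16],[0,0,0],[0,0,0]],"delta_rot":[[0,0,0],[0,0,0],[0,0,0],[0,0,0],[0,0,0],[0,0,0]],"grip":[0,0,0,0,0,0]}'
python3 -m creep '{"xyz":[[0,0,0],[0,0,0],[0,0,0],[0,0,0],[0,0,0],[0,0,0],[0,0,0]],"delta_rot":[[0,0,0],[0,0,0],[0,0,0],[0,0,0],[0,0,0],[0,0,0],[0,0,0]],"grip":[1,1,1,1,1,1,1]}'
python3 d.py 575 -48 46 5.9
```

```text
t: 11.42
ee_pos: [0.5312, -0.358, 0.0496]
tcp_rot: [[0.995, 0.104, 0.001], [0.104, -0.995, -0.001], [0.001, 0.001, -1.0]]
wrist_force: [0.4, 0.1, 0.5]
width: 0.0854
t: 12.3
ee_pos: [0.5309, -0.3582, 0.0495]
tcp_rot: [[0.995, 0.103, 0.001], [0.103, -0.995, -0.001], [0.001, 0.001, -1.0]]
wrist_force: [-2.4, 0.5, 6.0]
width: 0.0503
t 12.3 p [ 530.9 -358.2   49.5] yaw 5.9 tilt 0.09 w 50.3 F [-2.4  0.5  6. ]
shift [  75.7 -304.     3.2] turn z 0.0
```

```bash
python3 -m creep '{"xyz":[[0,0,-16],[0,0,-25],[0,0,-25],[8.4,-33.8,0],[8.4,-33.8,0],[8.4,-33.8,0],[8.4,-33.8,0],[8.4,-33.8,0],[8.4,-33.8,0],[8.4,-33.8,0]],"delta_rot":[[0,0,0],[0,0,0],[0,0,0],[0,0,0],[0,0,0],[0,0,0],[0,0,0],[0,0,0],[0,0,0],[0,0,0]],"grip":[1,1,1,1,1,1,1,1,1,1]}'
python3 -m creep '{"xyz":[[8.4,-33.8,0],[8.4,-33.8,0],[0,0,20],[0,0,20],[0,0,15],[0,0,6],[0,0,4],[0,0,0],[0,0,0]],"delta_rot":[[0,0,0],[0,0,0],[0,0,0],[0,0,0],[0,0,0],[0,0,0],[0,0,0],[0,0,0],[0,0,0]],"grip":[1,1,1,1,1,1,1,1,1]}'
python3 d.py 575 -48 47.3 5.9
```

```text
t: 13.55
ee_pos: [0.5648, -0.1151, 0.1151]
tcp_rot: [[0.995, 0.103, 0.0], [0.103, -0.995, -0.0], [0.0, 0.0, -1.0]]
wrist_force: [0.7, -0.4, -2.4]
width: 0.0504
t: 14.68
ee_pos: [0.5748, -0.0474, 0.0499]
tcp_rot: [[0.995, 0.103, 0.001], [0.103, -0.995, -0.0], [0.001, 0.0, -1.0]]
wrist_force: [0.0, -0.4, -1.8]
width: 0.0501
t 14.7 p [574.8 -47.4  49.9] yaw 5.9 tilt 0.05 w 50.1 F [ 0.  -0.4 -1.8]
shift [0.1 0.6 2.6] turn z -0.0
```

```bash
python3 -m creep '{"xyz":[[0,0,2.5],[0,0,0],[0,0,0],[0,0,0],[0,0,0],[0,0,0],[0,0,-25],[0,0,-40],[0,0,-50]],"delta_rot":[[0,0,0],[0,0,0],[0,0,0],[0,0,0],[0,0,0],[0,0,0],[0,0,0],[0,0,0],[0,0,0]],"grip":[1,1,0,0,0,0,0,0,0]}'
python3 d.py 453 -302 50 95.9
```

```text
t: 15.8
ee_pos: [0.5737, -0.047, 0.1621]
tcp_rot: [[0.995, 0.103, -0.002], [0.103, -0.995, 0.001], [-0.002, -0.001, -1.0]]
wrist_force: [1.5, 0.5, 0.0]
width: 0.0851
t 15.8 p [573.7 -47.  162.1] yaw 5.9 tilt 0.1 w 85.1 F [1.5 0.5 0. ]
shift [-146.1  241.3  112.2] turn z -90.0
```

```bash
python3 -m creep '{"xyz":[[-24.4,40.2,0],[-24.4,40.2,0],[-24.4,40.2,0],[-24.4,40.2,0],[-24.4,40.2,0],[-24.4,40.2,0],[0,0,0],[0,0,0],[0,0,0],[0,0,0]],"delta_rot":[[0,0,0],[0,0,0],[0,0,0],[0,0,0],[0,0,0],[0,0,0],[0,0,-10],[0,0,-10],[0,0,-10],[0,0,-10]],"grip":[0,0,0,0,0,0,0,0,0,0]}'
python3 -m creep '{"xyz":[[0,0,0],[0,0,0],[0,0,0],[0,0,0],[0,0,0],[0,0,0]],"delta_rot":[[0,0,-10],[0,0,-10],[0,0,-10],[0,0,-10],[0,0,-10],[0,0,0]],"grip":[0,0,0,0,0,0]}'
python3 d.py 453 -302 50 95.9
python3 - <<'E'
from h import *
c=shot('side','s4');cv2.imwrite('pics/s4c.png',cv2.resize(c['color'][60:420,120:420,::-1],None,fx=1.6,fy=1.6))
E
```

```text
t: 17.05
ee_pos: [0.4536, -0.3023, 0.1618]
tcp_rot: [[0.692, 0.722, 0.0], [0.722, -0.692, 0.0], [0.0, -0.0, -1.0]]
wrist_force: [-0.4, -0.9, 0.2]
width: 0.0854
t: 17.8
ee_pos: [0.4536, -0.3022, 0.1618]
tcp_rot: [[-0.102, 0.995, 0.0], [0.995, 0.102, 0.0], [0.0, 0.0, -1.0]]
wrist_force: [-0.7, -0.4, 0.6]
width: 0.085
t 17.8 p [ 453.6 -302.2  161.8] yaw 95.8 tilt 0.01 w 85.0 F [-0.7 -0.4  0.6]
shift [  0.3  -0.6 111.8] turn z -0.1
```

View pics/s4c.png

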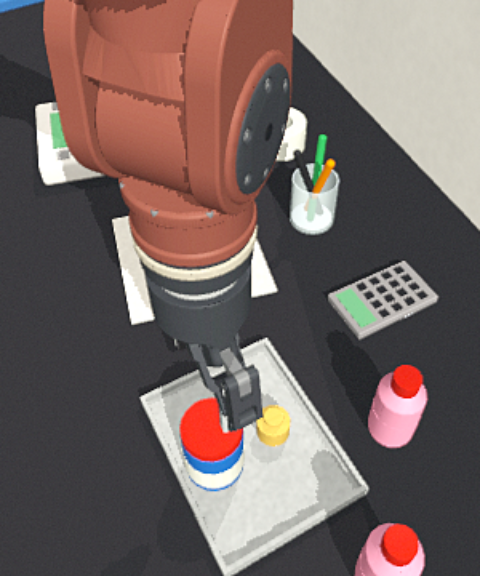

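Jar (212,445) is under the gripper, the caddy otherwise holding only the weight. Descending.

```bash
python3 -m creep '{"xyz":[[0,-0.5,35],[0,0,35],[0,0,25],[0,0,17],[0,0,0],[0,0,0]],"delta_rot":[[0,0,0],[0,0,0],[0,0,0],[0,0,0],[0,0,0],[0,0,0]],"grip":[0,0,0,0,0,0]}'
python3 -m creep '{"xyz":[[0,0,0],[0,0,0],[0,0,0],[0,0,0],[0,0,0],[0,0,0],[0,0,0]],"delta_rot":[[0,0,0],[0,0,0],[0,0,0],[0,0,0],[0,0,0],[0,0,0],[0,0,0]],"grip":[1,1,1,1,1,1,1]}'
python3 d.py 475 4 48 95.9
```

```text
t: 18.6
ee_pos: [0.4537, -0.3028, 0.051]
tcp_rot: [[-0.102, 0.995, 0.001], [0.995, 0.102, -0.001], [-0.001, 0.001, -1.0]]
wrist_force: [-0.2, -0.0, 0.6]
width: 0.0854
t: 19.48
ee_pos: [0.4539, -0.3031, 0.0513]
tcp_rot: [[-0.103, 0.995, 0.002], [0.995, 0.103, -0.002], [-0.002, 0.002, -1.0]]
wrist_force: [-0.2, -0.2, 5.6]
width: 0.0622
t 19.5 p [ 453.9 -303.1   51.3] yaw 95.9 tilt 0.14 w 62.2 F [-0.2 -0.2  5.6]
shift [303.3  52.5   2.8] turn z -0.0
```

```bash
python3 -m creep '{"xyz":[[0,0,-16],[0,0,-25],[0,0,-25],[33.7,5.8,0],[33.7,5.8,0],[33.7,5.8,0],[33.7,5.8,0],[33.7,5.8,0],[33.7,5.8,0],[33.7,5.8,0]],"delta_rot":[[0,0,0],[0,0,0],[0,0,0],[0,0,0],[0,0,0],[0,0,0],[0,0,0],[0,0,0],[0,0,0],[0,0,0]],"grip":[1,1,1,1,1,1,1,1,1,1]}'
python3 -m creep '{"xyz":[[33.7,5.8,0],[33.7,5.8,0],[0,0,20],[0,0,20],[0,0,15],[0,0,6],[0,0,4],[0,0,0],[0,0,0]],"delta_rot":[[0,0,0],[0,0,0],[0,0,0],[0,0,0],[0,0,0],[0,0,0],[0,0,0],[0,0,0],[0,0,0]],"grip":[1,1,1,1,1,1,1,1,1]}'
python3 d.py 475 4 49 95.9
```

```text
t: 20.72
ee_pos: [0.4693, -0.0624, 0.1168]
tcp_rot: [[-0.103, 0.995, 0.001], [0.995, 0.103, -0.0], [-0.0, 0.001, -1.0]]
wrist_force: [0.4, 0.4, -1.5]
width: 0.0622
t: 21.85
ee_pos: [0.4742, 0.0046, 0.0514]
tcp_rot: [[-0.103, 0.995, 0.001], [0.995, 0.103, -0.0], [-0.0, 0.001, -1.0]]
wrist_force: [0.6, 0.0, -2.4]
width: 0.0625
t 21.9 p [474.2   4.6  51.4] yaw 95.9 tilt 0.05 w 62.5 F [ 0.6  0.  -2.4]
shift [-0.7  0.7  2.4] turn z -0.0
```

```bash
python3 -m creep '{"xyz":[[0,0,2.5],[0,0,0],[0,0,0],[0,0,0],[0,0,0],[0,0,0],[0,0,-25],[0,0,-40],[0,0,-50]],"delta_rot":[[0,0,0],[0,0,0],[0,0,0],[0,0,0],[0,0,0],[0,0,0],[0,0,0],[0,0,0],[0,0,0]],"grip":[1,1,0,0,0,0,0,0,0]}'
python3 d.py 526.4 -293.6 130 95.9
```

```text
t: 22.98
ee_pos: [0.4731, 0.005, 0.1637]
tcp_rot: [[-0.103, 0.995, -0.002], [0.995, 0.103, 0.001], [0.001, -0.002, -1.0]]
wrist_force: [0.5, -0.6, 0.9]
width: 0.0854
t 23.0 p [473.1   5.  163.7] yaw 95.9 tilt 0.1 w 85.4 F [ 0.5 -0.6  0.9]
shift [-302.5   22.3   33.5] turn z 0.0
```

```bash
python3 -m creep '{"xyz":[[-43.2,3.2,0],[-43.2,3.2,0],[-43.2,3.2,0],[-43.2,3.2,0],[-43.2,3.2,0],[-43.2,3.2,10],[-43.2,3.2,24],[0,0,0],[0,0,0]],"delta_rot":[[0,0,0],[0,0,0],[0,0,0],[0,0,0],[0,0,0],[0,0,0],[0,0,0],[0,0,0],[0,0,0]],"grip":[0,0,0,0,0,0,0,0,0]}'
python3 - <<'E'
from h import *
c=shot('wrist','w5');P=cloud(c)*1000;z=P[...,2];V,U=np.mgrid[:420,:560];h=cv2.cvtColor(c['color'],cv2.COLOR_RGB2HSV)
for n,a,b in(('knob',37,46),('wt',27,37)):
    m=(z>a)&(z<b)&(np.hypot(P[...,0]-526,P[...,1]+293)<35)&(h[...,1]>80);q=P[m][:,:2].astype(np.float32);print(n,len(q),cv2.minEnclosingCircle(q),np.median(z[m]))
c=shot('side','s5');cv2.imwrite('pics/s5c.png',np.hstack([cv2.imread('pics/w5.png')[:,80:480],cv2.resize(c['color'][60:420,120:420,::-1],(350,420))]))
P=cloud(c)*1000
E
python3 d.py 526.4 -293.6 130 95.9
```

```text
t: 24.1
ee_pos: [0.5271, -0.2933, 0.1293]
tcp_rot: [[-0.103, 0.995, -0.0], [0.995, 0.103, 0.001], [0.001, -0.0, -1.0]]
wrist_force: [0.5, -0.4, 1.1]
width: 0.0852
knob 649 ((526.073486328125, -293.5674743652344), 10.947579383850098) 40.677718992105845
wt 1106 ((525.8716430664062, -293.6122741699219), 18.799585342407227) 32.26753944156971
t 24.2 p [ 527.6 -293.   130.2] yaw 96.0 tilt 0.06 w 85.4 F [0.1 0.4 0.3]
shift [-0.5 -1.3  0.2] turn z 0.1
```

View pics/s5c.png

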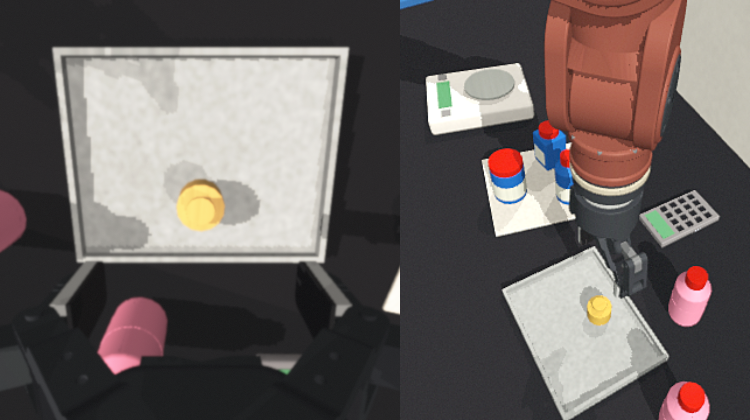

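```bash
python3 -m creep '{"xyz":[[0,-1.3,35],[0,0,35],[0,0,25],[0,0,20],[0,0,8],[0,0,2],[0,0,0],[0,0,0]],"delta_rot":[[0,0,0],[0,0,0],[0,0,0],[0,0,0],[0,0,0],[0,0,0],[0,0,0],[0,0,0]],"grip":[0,0,0,0,0,0,0,0]}'
python3 -m creep '{"xyz":[[0,0,0],[0,0,0],[0,0,0],[0,0,0],[0,0,0],[0,0,0],[0,0,0],[0,0,0],[0,0,0]],"delta_rot":[[0,0,0],[0,0,0],[0,0,0],[0,0,0],[0,0,0],[0,0,0],[0,0,0],[0,0,0],[0,0,0]],"grip":[1,1,1,1,1,1,1,1,1]}'
python3 d.py 526.1 -293.6 5 95.9
```

```text
t: 25.2
ee_pos: [0.5265, -0.2943, 0.0052]
tcp_rot: [[-0.103, 0.995, 0.001], [0.995, 0.103, -0.001], [-0.001, 0.001, -1.0]]
wrist_force: [-0.4, -0.9, 1.1]
width: 0.0856
t: 26.32
ee_pos: [0.5265, -0.2943, 0.0051]
tcp_rot: [[-0.103, 0.995, 0.001], [0.995, 0.103, -0.001], [-0.001, 0.001, -1.0]]
wrist_force: [-0.1, 1.0, 5.9]
width: 0.0366
t 26.3 p [ 526.5 -294.3    5.1] yaw 95.9 tilt 0.08 w 36.6 F [-0.1  1.   5.9]
shift [ 0.7 -0.3  0.1] turn z 0.0
```

```bash
python3 -m creep '{"xyz":[[0,0,-16],[0,0,-30],[0,0,-40],[0,0,-40],[0,0,-34],[25,2,0],[45,4,0],[45,4,0],[45,4,0],[45,4,0]],"delta_rot":[[0,0,0],[0,0,0],[0,0,0],[0,0,0],[0,0,0],[0,0,0],[0,0,0],[0,0,0],[0,0,0],[0,0,0]],"grip":[1,1,1,1,1,1,1,1,1,1]}'
python3 -m creep '{"xyz":[[45,4,0],[45,4,0],[45,4,0],[45,4,0],[45,4,0],[45,4,0],[45,4,0],[45,4,0],[25,2,0],[0,0,0]],"delta_rot":[[0,0,0],[0,0,0],[0,0,0],[0,0,0],[0,0,0],[0,0,0],[0,0,0],[0,0,0],[0,0,0],[0,0,0]],"grip":[1,1,1,1,1,1,1,1,1,1]}'
python3 d.py 518 301.5 54.5 95.9
python3 - <<'E'
from h import *
c=shot('wrist','w6');P=cloud(c)*1000
m=(abs(P[...,2]-55)<4)&(np.hypot(P[...,0]-518,P[...,1]-301)<75);m[300:]=0
q=P[m][:,:2].astype(np.float32);print(len(q),cv2.minEnclosingCircle(q),cv2.fitEllipse(cv2.convexHull(q)))
E
```

```text
t: 27.58
ee_pos: [0.5224, -0.0866, 0.1649]
tcp_rot: [[-0.103, 0.995, 0.0], [0.995, 0.103, 0.0], [0.0, 0.0, -1.0]]
wrist_force: [-0.1, 0.8, -2.2]
width: 0.0361
t: 28.82
ee_pos: [0.5163, 0.2998, 0.1646]
tcp_rot: [[-0.105, 0.994, -0.0], [0.994, 0.105, 0.0], [0.0, -0.0, -1.0]]
wrist_force: [-0.1, -0.3, -2.0]
width: 0.0364
t 28.8 p [516.3 299.8 164.6] yaw 96.0 tilt 0.02 w 36.4 F [-0.1 -0.3 -2. ]
shift [  1.4   1.9 110.1] turn z 0.1
12588 ((516.5250244140625, 301.52154541015625), 57.87905502319336) ((516.1363525390625, 301.5277404785156), (112.97138977050781, 115.4314956665039), 8.993955612182617)
```

View pics/w6.png

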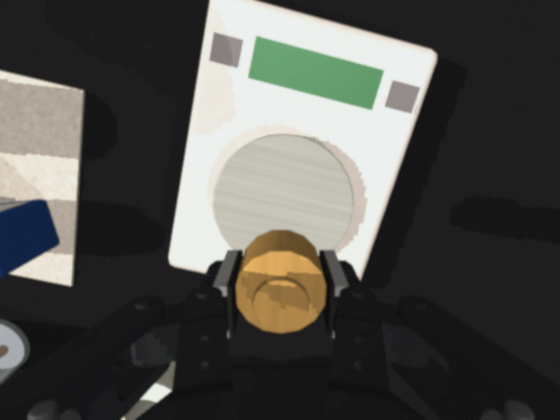

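Weight is held square in the pads (280,285) above the pan (285,200). Pan centre about (517, 301.5).

```bash
python3 -m creep '{"xyz":[[1.6,0.9,30],[0,0,35],[0,0,25],[0,0,12],[0,0,4],[0,0,2],[0,0,0],[0,0,0]],"delta_rot":[[0,0,0],[0,0,0],[0,0,0],[0,0,0],[0,0,0],[0,0,0],[0,0,0],[0,0,0]],"grip":[1,1,1,1,1,1,1,1]}'
python3 d.py 517 301.5 54.5 95.9
```

```text
t: 29.88
ee_pos: [0.5181, 0.3002, 0.057]
tcp_rot: [[-0.103, 0.995, 0.001], [0.995, 0.103, 0.0], [0.0, 0.001, -1.0]]
wrist_force: [-0.2, 0.6, -2.5]
width: 0.0363
t 29.9 p [518.1 300.2  57. ] yaw 95.9 tilt 0.06 w 36.3 F [-0.2  0.6 -2.5]
shift [ 1.4 -1.   2.5] turn z 0.0
```

```bash
python3 -m creep '{"xyz":[[0,0,1],[0,0,1],[0,0,0],[0,0,0]],"delta_rot":[[0,0,0],[0,0,0],[0,0,0],[0,0,0]],"grip":[1,1,1,1]}'
python3 -m creep '{"xyz":[[0,0,0.5],[0,0,0],[0,0,0]],"delta_rot":[[0,0,0],[0,0,0],[0,0,0]],"grip":[1,1,1]}'
```

```text
t: 30.38
ee_pos: [0.5177, 0.3001, 0.0543]
tcp_rot: [[-0.103, 0.995, -0.0], [0.995, 0.103, 0.0], [0.0, -0.0, -1.0]]
wrist_force: [-0.7, 0.3, -2.0]
width: 0.0363
t: 30.75
ee_pos: [0.5178, 0.3001, 0.0542]
tcp_rot: [[-0.103, 0.995, 0.0], [0.995, 0.103, 0.0], [0.0, 0.0, -1.0]]
wrist_force: [-3.4, -0.7, 2.5]
width: 0.0362
```

Contact is made gently (force turned from -2 to +2.5 N). Releasing and rising.

```bash
python3 -m creep '{"xyz":[[0,0,0],[0,0,0],[0,0,0],[0,0,0],[0,0,0],[0,0,-15],[0,0,-30],[0,0,-40],[0,0,-40],[0,0,0]],"delta_rot":[[0,0,0],[0,0,0],[0,0,0],[0,0,0],[0,0,0],[0,0,0],[0,0,0],[0,0,0],[0,0,0],[0,0,0]],"grip":[0,0,0,0,0,0,0,0,0,0]}'
python3 - <<'E'
from h import *
c=shot('wrist','w7');P=cloud(c)*1000;z=P[...,2]
m=(z>77)&(z<95)&(np.hypot(P[...,0]-517,P[...,1]-301)<40);m[330:]=0
q=P[m][:,:2].astype(np.float32);print(len(q),cv2.minEnclosingCircle(q),np.percentile(z[m],[10,50,95]))
m=(abs(z-55)<4)&(np.hypot(P[...,0]-518,P[...,1]-301)<75);m[330:]=0
q=P[m][:,:2].astype(np.float32);print(len(q),cv2.minEnclosingCircle(q))
c=shot('side','s7');cv2.imwrite('pics/s7c.png',np.hstack([cv2.imread('pics/w7.png')[:,80:480],cv2.resize(c['color'][60:420,120:420,::-1],(350,420))]))
P=cloud(c)*1000;z=P[...,2];h=cv2.cvtColor(c['color'],cv2.COLOR_RGB2HSV);red=(h[...,1]>150)&((h[...,0]<8)|(h[...,0]>172))
for n,x,y,zt in(('jar',475,4,92),('bot',575,-48,114),('sq',575,55,96)):
    m=red&(abs(z-zt)<5)&(np.hypot(P[...,0]-x,P[...,1]-y)<45);q=P[m][:,:2].astype(np.float32)
    print(n,len(q), cv2.minEnclosingCircle(q) if len(q) else '')
E
python3 d.py 474.2 4.6 49 95.9
```

```text
t: 32.0
ee_pos: [0.5198, 0.3008, 0.184]
tcp_rot: [[-0.103, 0.995, 0.007], [0.995, 0.103, 0.002], [0.002, 0.007, -1.0]]
wrist_force: [-0.2, -0.3, -0.3]
width: 0.0853
1702 ((517.846923828125, 300.00738525390625), 18.899227142333984) [80.49268618 81.95819341 90.42432675]
11431 ((517.1923217773438, 301.7557067871094), 57.83985900878906)
jar 516 ((475.5898742675781, 4.13533878326416), 32.45747375488281)
bot 118 ((576.2244262695312, -48.5684814453125), 14.228776931762695)
sq 177 ((576.9930419921875, 56.45582962036133), 20.530881881713867)
t 32.1 p [518.1 300.2 179.7] yaw 95.9 tilt 0.08 w 85.6 F [-0.1  0.4  0.6]
shift [-289.5  -74.2  130.5] turn z 0.0
```

View pics/s7c.png

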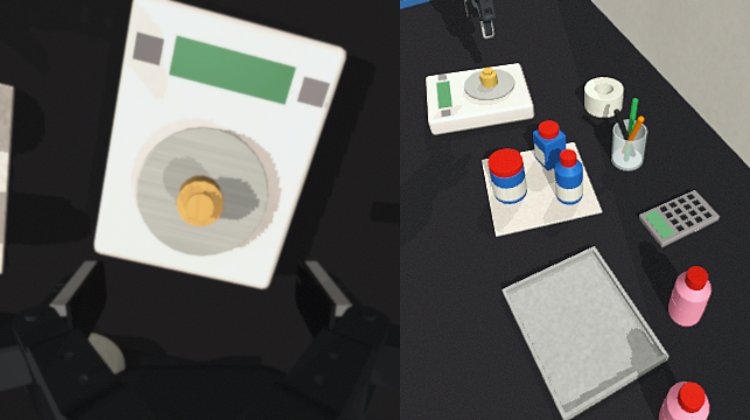

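Weight sits upright at (200,200) of the wrist crop, within 2 mm of the pan centre; all three containers stand upright on the board. Now the wide jar back.

```bash
python3 -m creep '{"xyz":[[-41.3,-10.6,0],[-41.3,-10.6,0],[-41.3,-10.6,0],[-41.3,-10.6,0],[-41.3,-10.6,0],[-41.3,-10.6,0],[-41.3,-10.6,10],[0,0,0],[0,0,0]],"delta_rot":[[0,0,0],[0,0,0],[0,0,0],[0,0,0],[0,0,0],[0,0,0],[0,0,0],[0,0,0],[0,0,0]],"grip":[0,0,0,0,0,0,0,0,0]}'
python3 d.py 474.2 4.6 49 95.9
```

```text
t: 33.22
ee_pos: [0.4732, 0.0052, 0.1681]
tcp_rot: [[-0.102, 0.995, -0.001], [0.995, 0.102, 0.001], [0.001, -0.001, -1.0]]
wrist_force: [-0.7, 0.0, 0.3]
width: 0.0853
t 33.2 p [473.2   5.2 168.1] yaw 95.9 tilt 0.08 w 85.3 F [-0.7  0.   0.3]
shift [ -0.8   1.  119.1] turn z -0.0
```

```bash
python3 -m creep '{"xyz":[[0,0,38],[0,0,38],[0,0,26],[0,0,17],[0,0,0],[0,0,0]],"delta_rot":[[0,0,0],[0,0,0],[0,0,0],[0,0,0],[0,0,0],[0,0,0]],"grip":[0,0,0,0,0,0]}'
python3 -m creep '{"xyz":[[0,0,0],[0,0,0],[0,0,0],[0,0,0],[0,0,0],[0,0,0],[0,0,0]],"delta_rot":[[0,0,0],[0,0,0],[0,0,0],[0,0,0],[0,0,0],[0,0,0],[0,0,0]],"grip":[1,1,1,1,1,1,1]}'
python3 d.py 453.9 -303.1 51.3 95.9
```

```text
t: 33.98
ee_pos: [0.4744, 0.005, 0.0509]
tcp_rot: [[-0.103, 0.995, 0.001], [0.995, 0.103, -0.0], [-0.0, 0.001, -1.0]]
wrist_force: [0.6, 0.9, 0.3]
width: 0.0857
t: 34.85
ee_pos: [0.4748, 0.0046, 0.0513]
tcp_rot: [[-0.103, 0.995, 0.003], [0.995, 0.103, -0.0], [-0.001, 0.002, -1.0]]
wrist_force: [-0.3, 1.8, 7.1]
width: 0.0615
t 34.9 p [474.8   4.6  51.3] yaw 95.9 tilt 0.15 w 61.5 F [-0.3  1.8  7.1]
shift [-303.9  -52.4    0. ] turn z 0.0
```

```bash
python3 -m creep '{"xyz":[[0,0,-16],[0,0,-25],[0,0,-25],[-33.7,-5.8,0],[-33.7,-5.8,0],[-33.7,-5.8,0],[-33.7,-5.8,0],[-33.7,-5.8,0],[-33.7,-5.8,0],[-33.7,-5.8,0]],"delta_rot":[[0,0,0],[0,0,0],[0,0,0],[0,0,0],[0,0,0],[0,0,0],[0,0,0],[0,0,0],[0,0,0],[0,0,0]],"grip":[1,1,1,1,1,1,1,1,1,1]}'
python3 -m creep '{"xyz":[[-33.7,-5.8,0],[-33.7,-5.8,0],[0,0,20],[0,0,20],[0,0,15],[0,0,5],[0,0,2],[0,0,0],[0,0,0]],"delta_rot":[[0,0,0],[0,0,0],[0,0,0],[0,0,0],[0,0,0],[0,0,0],[0,0,0],[0,0,0],[0,0,0]],"grip":[1,1,1,1,1,1,1,1,1]}'
python3 d.py 453.9 -303.1 53.3 95.9
python3 - <<'E'
from h import *
for f in('side','s8'):
    c=shot('side',f) if f!='side' else dict(np.load('side.npz'))
    P=cloud(c)*1000;z=P[...,2];h=cv2.cvtColor(c['color'],cv2.COLOR_RGB2HSV);red=(h[...,1]>150)&((h[...,0]<8)|(h[...,0]>172))
    m=red&(abs(z-94)<9)&(np.hypot(P[...,0]-454,P[...,1]+302)<45);q=P[m];v,u=np.nonzero(m)
    print(f,len(q),cv2.minEnclosingCircle(q[:,:2].astype(np.float32)),np.median(q[:,2]),u.min(),u.max(),v.min(),v.max())
E
```

```text
t: 36.1
ee_pos: [0.4574, -0.2352, 0.1168]
tcp_rot: [[-0.103, 0.995, 0.0], [0.995, 0.103, -0.0], [-0.0, 0.0, -1.0]]
wrist_force: [0.4, 0.5, -2.2]
width: 0.062
t: 37.22
ee_pos: [0.4533, -0.3025, 0.0544]
tcp_rot: [[-0.103, 0.995, 0.001], [0.995, 0.103, -0.001], [-0.001, 0.001, -1.0]]
wrist_force: [0.6, 0.0, -1.1]
width: 0.0622
t 37.2 p [ 453.3 -302.5   54.4] yaw 95.9 tilt 0.06 w 62.2 F [ 0.6  0.  -1.1]
shift [-0.7  0.6  1.1] turn z 0.0
side 1184 ((453.9759826660156, -302.7082824707031), 31.2730655670166) 92.88764686458157 232 271 309 347
s8 420 ((447.1702575683594, -305.2192687988281), 28.08876609802246) 93.97785695923088 232 263 317 347
```

```bash
python3 -m creep '{"xyz":[[0,0,1],[0,0,0],[0,0,0],[0,0,0],[0,0,0],[0,0,0],[0,0,0],[0,0,-25],[0,0,-40],[0,0,-45]],"delta_rot":[[0,0,0],[0,0,0],[0,0,0],[0,0,0],[0,0,0],[0,0,0],[0,0,0],[0,0,0],[0,0,0],[0,0,0]],"grip":[1,1,1,0,0,0,0,0,0,0]}'
python3 d.py 574.8 -47.4 49 5.9
```

```text
t: 38.52
ee_pos: [0.4526, -0.3018, 0.1634]
tcp_rot: [[-0.103, 0.995, -0.001], [0.995, 0.103, 0.001], [0.001, -0.001, -1.0]]
wrist_force: [0.4, -0.3, 0.0]
width: 0.0854
t 38.5 p [ 452.6 -301.8  163.4] yaw 95.9 tilt 0.07 w 85.4 F [ 0.4 -0.3  0. ]
shift [240.4 147.8 114.6] turn z 90.0
```

```bash
python3 -m creep '{"xyz":[[40.1,24.6,0],[40.1,24.6,0],[40.1,24.6,0],[40.1,24.6,0],[40.1,24.6,0],[40.1,24.6,0],[0,0,0],[0,0,0],[0,0,0],[0,0,0]],"delta_rot":[[0,0,0],[0,0,0],[0,0,0],[0,0,0],[0,0,0],[0,0,0],[0,0,10],[0,0,10],[0,0,10],[0,0,10]],"grip":[0,0,0,0,0,0,0,0,0,0]}'
python3 -m creep '{"xyz":[[0,0,0],[0,0,0],[0,0,0],[0,0,0],[0,0,0],[0,0,0],[0,0,0]],"delta_rot":[[0,0,10],[0,0,10],[0,0,10],[0,0,10],[0,0,10],[0,0,0],[0,0,0]],"grip":[0,0,0,0,0,0,0]}'
python3 d.py 574.8 -47.4 49 5.9
python3 - <<'E'
from h import *
shot('wrist','w9')
r={}
for f in('side','s9'):
    c=shot('side',f) if f!='side' else dict(np.load('side.npz'))
    P=cloud(c)*1000;z=P[...,2];h=cv2.cvtColor(c['color'],cv2.COLOR_RGB2HSV);red=(h[...,1]>150)&((h[...,0]<8)|(h[...,0]>172))
    m=red&(abs(z-94)<5)&(np.hypot(P[...,0]-454,P[...,1]+302)<45);q=P[m];v,u=np.nonzero(m)
    print(f,len(q),cv2.minEnclosingCircle(q[:,:2].astype(np.float32)),np.median(q[:,2]),u.mean(),v.mean(),u.min(),u.max(),v.min(),v.max())
E
```

```text
t: 39.78
ee_pos: [0.575, -0.0476, 0.1627]
tcp_rot: [[0.565, 0.825, -0.0], [0.825, -0.565, 0.0], [0.0, -0.0, -1.0]]
wrist_force: [-0.2, 0.3, -1.3]
width: 0.0856
t: 40.65
ee_pos: [0.575, -0.0477, 0.1628]
tcp_rot: [[0.994, 0.107, -0.0], [0.107, -0.994, 0.0], [-0.0, -0.0, -1.0]]
wrist_force: [-0.9, -0.0, -0.1]
width: 0.0856
t 40.6 p [575.  -47.7 162.8] yaw 6.1 tilt 0.0 w 85.6 F [-0.9 -0.  -0.1]
shift [-1.000e-01 -3.000e-01  1.138e+02] turn z 0.2
side 1148 ((453.9759826660156, -302.7082824707031), 31.2730655670166) 92.92525477746483 251.56445993031357 327.0 232 271 309 346
s9 1143 ((453.6015930175781, -302.6214599609375), 31.406192779541016) 92.9842572543077 251.1408573928259 327.20472440944883 232 270 309 345
```

View pics/w9.png

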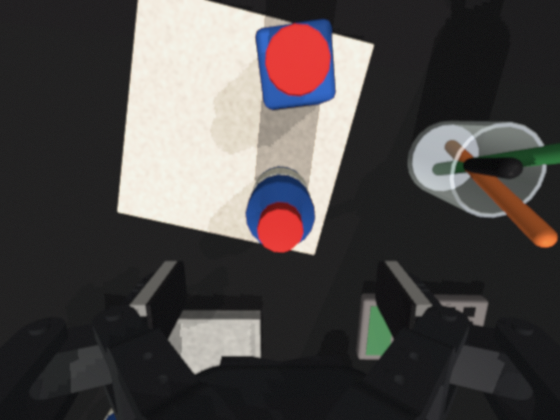

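Jar is back within 0.5 mm of its start. The bottle (280,220) is centred under the gripper; the cup is to the right, clear.

```bash
python3 -m creep '{"xyz":[[0,0,36],[0,0,36],[0,0,25],[0,0,16.5],[0,0,0],[0,0,0]],"delta_rot":[[0,0,0],[0,0,0],[0,0,0],[0,0,0],[0,0,0],[0,0,0]],"grip":[0,0,0,0,0,0]}'
python3 -m creep '{"xyz":[[0,0,0],[0,0,0],[0,0,0],[0,0,0],[0,0,0],[0,0,0],[0,0,0]],"delta_rot":[[0,0,0],[0,0,0],[0,0,0],[0,0,0],[0,0,0],[0,0,0],[0,0,0]],"grip":[1,1,1,1,1,1,1]}'
python3 d.py 530.9 -358.2 51 5.9
```

```text
t: 41.5
ee_pos: [0.5758, -0.0479, 0.0505]
tcp_rot: [[0.995, 0.103, 0.002], [0.103, -0.995, -0.0], [0.002, 0.001, -1.0]]
wrist_force: [0.6, 0.9, -0.2]
width: 0.0857
t: 42.38
ee_pos: [0.5755, -0.0479, 0.0505]
tcp_rot: [[0.995, 0.103, 0.001], [0.103, -0.995, -0.0], [0.001, 0.001, -1.0]]
wrist_force: [-2.1, -0.6, 5.7]
width: 0.0501
t 42.4 p [575.5 -47.9  50.5] yaw 5.9 tilt 0.08 w 50.1 F [-2.1 -0.6  5.7]
shift [-76.4 304.1  -0.4] turn z 0.0
```

```bash
python3 -m creep '{"xyz":[[0,0,-16],[0,0,-25],[0,0,-25],[-8.5,33.8,0],[-8.5,33.8,0],[-8.5,33.8,0],[-8.5,33.8,0],[-8.5,33.8,0],[-8.5,33.8,0],[-8.5,33.8,0]],"delta_rot":[[0,0,0],[0,0,0],[0,0,0],[0,0,0],[0,0,0],[0,0,0],[0,0,0],[0,0,0],[0,0,0],[0,0,0]],"grip":[1,1,1,1,1,1,1,1,1,1]}'
python3 -m creep '{"xyz":[[-8.5,33.8,0],[-8.5,33.8,0],[0,0,20],[0,0,20],[0,0,15],[0,0,5],[0,0,2],[0,0,0],[0,0,0]],"delta_rot":[[0,0,0],[0,0,0],[0,0,0],[0,0,0],[0,0,0],[0,0,0],[0,0,0],[0,0,0],[0,0,0]],"grip":[1,1,1,1,1,1,1,1,1]}'
python3 d.py 530.9 -358.5 52.5 5.9
```

```text
t: 43.62
ee_pos: [0.54, -0.2903, 0.1162]
tcp_rot: [[0.995, 0.103, 0.0], [0.103, -0.995, -0.0], [0.0, 0.0, -1.0]]
wrist_force: [0.3, -0.8, -1.3]
width: 0.0505
t: 44.75
ee_pos: [0.5305, -0.3584, 0.054]
tcp_rot: [[0.995, 0.103, 0.001], [0.103, -0.995, -0.001], [0.001, 0.001, -1.0]]
wrist_force: [-0.4, 0.5, -2.7]
width: 0.0504
t 44.8 p [ 530.5 -358.4   54. ] yaw 5.9 tilt 0.06 w 50.4 F [-0.4  0.5 -2.7]
shift [0.3 0.1 1.5] turn z 0.0
```

```bash
python3 -m creep '{"xyz":[[0,0,1.4],[0,0,0],[0,0,0],[0,0,0],[0,0,0],[0,0,0],[0,0,0],[0,0,-25],[0,0,-40],[0,0,-45]],"delta_rot":[[0,0,0],[0,0,0],[0,0,0],[0,0,0],[0,0,0],[0,0,0],[0,0,0],[0,0,0],[0,0,0],[0,0,0]],"grip":[1,1,1,0,0,0,0,0,0,0]}'
python3 d.py 574.5 54.9 46 13.0
```

```text
t: 46.0
ee_pos: [0.5298, -0.3578, 0.1625]
tcp_rot: [[0.995, 0.103, -0.001], [0.103, -0.995, 0.001], [-0.001, -0.001, -1.0]]
wrist_force: [1.0, -0.5, 0.1]
width: 0.0851
t 46.0 p [ 529.8 -357.8  162.5] yaw 5.9 tilt 0.07 w 85.1 F [ 1.  -0.5  0.1]
shift [  86.9 -405.8  116.8] turn z -7.1
```

```bash
python3 -m creep '{"xyz":[[10.9,-50.7,0],[10.9,-50.7,0],[10.9,-50.7,0],[10.9,-50.7,0],[10.9,-50.7,0],[10.9,-50.7,0],[10.9,-50.7,0],[10.9,-50.7,0],[0,0,0],[0,0,0]],"delta_rot":[[0,0,0],[0,0,0],[0,0,0],[0,0,0],[0,0,0],[0,0,0],[0,0,0],[0,0,0],[0,0,-7.1],[0,0,0]],"grip":[0,0,0,0,0,0,0,0,0,0]}'
python3 d.py 574.5 54.9 46 13.0
python3 - <<'E'
from h import *
for f in('side','s10'):
    c=shot('side',f) if f!='side' else dict(np.load('side.npz'))
    P=cloud(c)*1000;z=P[...,2];h=cv2.cvtColor(c['color'],cv2.COLOR_RGB2HSV);red=(h[...,1]>150)&((h[...,0]<8)|(h[...,0]>172))
    for zt,x,y in((94,454,-302),(116,530,-357)):
        m=red&(abs(z-zt)<5)&(np.hypot(P[...,0]-x,P[...,1]-y)<45);q=P[m];v,u=np.nonzero(m)
        print(f,len(q),cv2.minEnclosingCircle(q[:,:2].astype(np.float32)),np.median(q[:,2]),u.mean(),v.mean())
E
```

```text
t: 47.25
ee_pos: [0.5752, 0.0548, 0.1618]
tcp_rot: [[0.974, 0.226, -0.0], [0.226, -0.974, -0.0], [-0.0, 0.0, -1.0]]
wrist_force: [0.4, -0.4, -0.1]
width: 0.0853
t 47.2 p [575.2  54.8 161.8] yaw 13.0 tilt 0.0 w 85.3 F [ 0.4 -0.4 -0.1]
shift [ -0.6  -0.2 115.8] turn z 0.0
side 1148 ((453.9759826660156, -302.7082824707031), 31.2730655670166) 92.92525477746483 251.56445993031357 327.0
side 289 ((530.9367065429688, -358.3094177246094), 14.868947982788086) 114.87490117782406 311.7612456747405 332.7301038062284
s10 1141 ((453.16748046875, -303.1251525878906), 31.10407829284668) 92.92832356906955 251.16564417177915 327.2953549517967
s10 283 ((531.99072265625, -358.4275817871094), 14.909914016723633) 114.91958642126721 312.47349823321554 332.1060070671378
```

Bottle is back within about 1 mm. Now the square jar.

```bash
python3 -m creep '{"xyz":[[-0.6,0,36],[0,0,36],[0,0,26],[0,0,17.5],[0,0,0],[0,0,0]],"delta_rot":[[0,0,0],[0,0,0],[0,0,0],[0,0,0],[0,0,0],[0,0,0]],"grip":[0,0,0,0,0,0]}'
python3 -m creep '{"xyz":[[0,0,0],[0,0,0],[0,0,0],[0,0,0],[0,0,0],[0,0,0],[0,0,0]],"delta_rot":[[0,0,0],[0,0,0],[0,0,0],[0,0,0],[0,0,0],[0,0,0],[0,0,0]],"grip":[1,1,1,1,1,1,1]}'
python3 d.py 519 -228.4 49 13
```

```text
t: 48.05
ee_pos: [0.5754, 0.0539, 0.0477]
tcp_rot: [[0.975, 0.224, 0.002], [0.224, -0.975, -0.0], [0.002, 0.0, -1.0]]
wrist_force: [0.1, 0.0, -0.1]
width: 0.0853
t: 48.92
ee_pos: [0.5753, 0.0541, 0.0474]
tcp_rot: [[0.974, 0.225, 0.002], [0.225, -0.974, -0.0], [0.001, 0.001, -1.0]]
wrist_force: [-0.9, -0.1, 6.1]
width: 0.0491
t 48.9 p [575.3  54.1  47.4] yaw 13.0 tilt 0.09 w 49.1 F [-0.9 -0.1  6.1]
shift [-118.4  262.6   -1.6] turn z 0.0
```

```bash
python3 -m creep '{"xyz":[[0,0,-16],[0,0,-25],[0,0,-25],[-14.8,32.9,0],[-14.8,32.9,0],[-14.8,32.9,0],[-14.8,32.9,0],[-14.8,32.9,0],[-14.8,32.9,0],[-14.8,32.9,0]],"delta_rot":[[0,0,0],[0,0,0],[0,0,0],[0,0,0],[0,0,0],[0,0,0],[0,0,0],[0,0,0],[0,0,0],[0,0,0]],"grip":[1,1,1,1,1,1,1,1,1,1]}'
python3 -m creep '{"xyz":[[-14.8,32.9,0],[0,0,20],[0,0,20],[0,0,15],[0,0,5],[0,0,2],[0,0,0],[0,0,0]],"delta_rot":[[0,0,0],[0,0,0],[0,0,0],[0,0,0],[0,0,0],[0,0,0],[0,0,0],[0,0,0]],"grip":[1,1,1,1,1,1,1,1]}'
python3 d.py 519.1 -229.2 49.5 13
```

```text
t: 50.18
ee_pos: [0.5252, -0.1947, 0.1132]
tcp_rot: [[0.974, 0.225, 0.0], [0.225, -0.974, -0.0], [0.0, 0.0, -1.0]]
wrist_force: [0.4, 0.6, -2.1]
width: 0.0492
t: 51.18
ee_pos: [0.5189, -0.2292, 0.0511]
tcp_rot: [[0.974, 0.225, 0.001], [0.225, -0.974, -0.001], [0.001, 0.001, -1.0]]
wrist_force: [0.6, -0.1, -2.0]
width: 0.0493
t 51.2 p [ 518.9 -229.2   51.1] yaw 13.0 tilt 0.06 w 49.3 F [ 0.6 -0.1 -2. ]
shift [0.2 0.1 1.6] turn z 0.0
```

Lower, release, rise, then move back to the first viewing pose for a comparison.

```bash
python3 -m creep '{"xyz":[[0,0,1.4],[0,0,0],[0,0,0],[0,0,0],[0,0,0],[0,0,0],[0,0,0],[0,0,-30],[0,0,-55],[0,0,-60]],"delta_rot":[[0,0,0],[0,0,0],[0,0,0],[0,0,0],[0,0,0],[0,0,0],[0,0,0],[0,0,0],[0,0,0],[0,0,0]],"grip":[1,1,1,0,0,0,0,0,0,0]}'
python3 -m creep '{"xyz":[[0,0,-55],[-27,28,0],[0,28,0],[0,0,0],[0,0,0]],"delta_rot":[[0,0,0],[0,0,0],[0,0,0],[0,0,7.1],[0,0,0]],"grip":[0,0,0,0,0]}'
python3 - <<'E'
from h import *
shot('wrist','w11');shot('side','s11');shot('scene','c11')
for a in(('w1','w11'),('side','s11'),('scene','c11')):
  for f in a:
    c=dict(np.load(f+'.npz'));P=cloud(c)*1000;z=P[...,2];h=cv2.cvtColor(c['color'],cv2.COLOR_RGB2HSV);red=(h[...,1]>150)&((h[...,0]<8)|(h[...,0]>172))
    for n,zt,x,y in(('jar',94,454,-302),('bot',116,530,-357),('sq',98,519,-227)):
        m=red&(abs(z-zt)<5)&(np.hypot(P[...,0]-x,P[...,1]-y)<40);q=P[m]
        if len(q)>10:(X,Y),R=cv2.minEnclosingCircle(q[:,:2].astype(np.float32));print(f,n,len(q),np.round([X,Y,R],1),'mean',q.mean(0).round(1))
    m=(h[...,0]>95)&(h[...,0]<130)&(h[...,1]>100)&(abs(z-82)<4)&(np.hypot(P[...,0]-519,P[...,1]+227)<45)
    print(f,'face',cv2.minAreaRect(P[m][:,:2].astype(np.float32)))
cv2.imwrite('pics/fin.png',np.hstack([cv2.imread('pics/w11.png')[:,150:480],cv2.resize(cv2.imread('pics/s11.png')[60:420,120:420],(350,420))]))
E
```

```text
t: 52.42
ee_pos: [0.518, -0.2286, 0.195]
tcp_rot: [[0.974, 0.225, -0.001], [0.225, -0.974, 0.001], [-0.001, -0.001, -1.0]]
wrist_force: [1.2, -1.0, 0.3]
width: 0.0853
t: 53.05
ee_pos: [0.5047, -0.2898, 0.2488]
tcp_rot: [[0.995, 0.103, -0.0], [0.103, -0.995, 0.0], [-0.0, -0.0, -1.0]]
wrist_force: [0.1, 0.1, 0.6]
width: 0.0854
w1 jar 2987 [ 452.4 -301.6   31.2] mean [ 452.5 -300.1   93.6]
w1 bot 583 [ 529.4 -357.9   15. ] mean [ 530.2 -355.   115.4]
w1 sq 1331 [ 518.3 -226.3   18.6] mean [ 518.  -226.5   97.7]
w1 face ((518.5221557617188, -227.41712951660156), (47.93560791015625, 48.53839111328125), 13.06029224395752)
w11 jar 2990 [ 451.8 -302.2   31.2] mean [ 451.6 -300.    93.6]
w11 bot 388 [ 531.  -357.6   15.1] mean [ 531.7 -352.2  115.3]
w11 sq 759 [ 518.4 -226.6   18.2] mean [ 520.3 -232.1   97.7]
w11 face ((519.067138671875, -227.2587432861328), (47.772987365722656, 48.559932708740234), 13.07065200805664)
side jar 1148 [ 454.  -302.7   31.3] mean [ 453.5 -304.2   92.9]
side bot 289 [ 530.9 -358.3   14.9] mean [ 530.4 -359.1  114.8]
side sq 354 [ 519.7 -227.4   20. ] mean [ 519.5
[... 330 characters left out ...]
.3743896484375, -227.60910034179688), (48.140846252441406, 48.981632232666016), 12.84136962890625)
scene jar 296 [ 455.1 -301.    33.5] mean [ 453.9 -299.3   93. ]
scene bot 76 [ 528.2 -355.2   16.7] mean [ 530.2 -356.1  115. ]
scene sq 133 [ 519.9 -226.    21.1] mean [ 520.4 -225.3   97. ]
scene face ((522.9573364257812, -224.779052734375), (44.78308868408203, 49.54620361328125), 17.799100875854492)
c11 jar 295 [ 451.8 -300.9   32.5] mean [ 453.2 -299.8   93.2]
c11 bot 76 [ 532.9 -354.9   16.1] mean [ 532.1 -354.7  114.9]
c11 sq 129 [ 520.2 -224.8   20.9] mean [ 521.3 -224.6   97.4]
c11 face ((528.4810791015625, -215.9962615966797), (35.50236511230469, 59.19735336303711), 53.76349639892578)
```

View pics/fin.png

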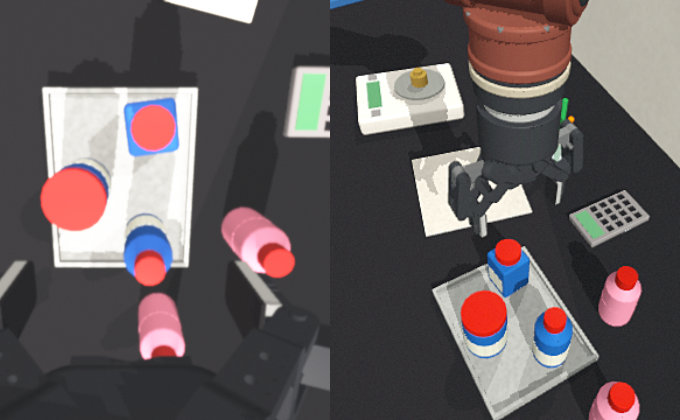

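All three containers stand upright on their starting spots and the weight sits on the pan (418,78 in the right half). The gripper is clear of everything, so I'm handing in.

```bash
python3 -c "
from rig import env
print(env.get_state()['t'],env.close_job())"
```

```text
the job is handed in; nothing more can be done
53.2 None
```

The job is done and handed in at t = 53 s of the 144 s allowed. I moved the square jar, bottle and wide jar to the side board and set the weight on the balance pan. Then I returned the wide jar, bottle and square jar to the caddy.

- **Weight:** it stands upright about 2 mm from the pan centre. The wrist force showed only about 2.5 N when it touched down.
- **Containers:** compared with the first pictures, the wide jar is 0.5–1 mm from its start, the bottle 1–1.5 mm and the square jar under 1 mm. The square jar's yaw reads 13.1° before and after in the wrist view. All three stand upright.
- **Disagreements:** the distant scene camera gave shifts of up to about 5 mm for the bottle and 3 mm for the wide jar, fitted to few pixels. Its square-jar face fit at the end was unusable. I went by the closer wrist and side views, which agree.
- **Everything else:** the calculator, marker cup and paper roll were not approached and look unmoved by eye; I did not measure them. No wrist force reading passed about 7 N.

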